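# Seat the cartridge piston with one turn of the hand wheel

## Robot

A 7-joint arm with a two-finger parallel gripper is mounted at the origin on the work surface. World frame = base frame: x ahead of the robot, y to its left, z up, the work surface at z = 0. Lengths are in m, angles in rad, forces in N, time in s.
With the tool pointing down it reaches from about 0.35 to 0.9 m from the base axis. Payload 19.9 kg.
Tool frame: the origin (TCP) lies midway between the tips of the shut fingers; the grasp point (between the pads) lies 19 mm behind it (arm.hold_point_z is the distance from the TCP to the grasp point, in m); z points along the fingers, x is the direction in which the jaws open and shut, and the axes are right-handed (so a half turn about z gives the same grasp; the last joint's range is limited). The gripper opens to 94 mm and grips with 3 to 60 N. Pads are 16 mm wide; open, the fingers measure 119 mm over their backs; the gripper's body (75 mm by 177 mm) begins 78 mm behind the grasp point.
Start: joints at [1.153, 0.417, -0.01, 1.614, 0.005, 1.111, -0.053], TCP at [0.229, -0.581, 0.205] pointing down, gripper open.
Joint ranges: [-2.81, 2.81], [-0.39, 2.02], [-1.27, 1.25], [0.06, 2.57], [-1.19, 4.33], [0.19, 2], [-2.82, 2.82]. Speed limits (rad/s): [1.89, 1.89, 2.39, 2.39, 3.01, 3.01, 3.01].

## Interface

Orientations are given as a unit quaternion [x, y, z, w].
In Python, from workcell import arm gives the robot as it stands.
- The arm moves only by the shell command python3 -m crank 'ROWS' [OPENING] [FORCE]. ROWS is JSON, one flat list of numbers, 4 for each row, row after row: the shift along the world's x, y, z in mm, then the turn about the world's z in degrees. In form: [x, y, z, twist, x, y, z, twist, ...]. A call has 1 to 8 rows; each row shifts and turns the commanded pose from where the row before left it; what a row does not reach is not made up. A row lasts 1/10 s, in which the tool goes at most 50 mm and 8.59 degrees, less where a joint would pass 70% of its speed; a pose out of reach is approached as far as the arm can. A call with a gripper value outside its range is refused whole. OPENING is the opening, from 0 (shut) to 1 (fully open), set as the call begins (- or left out, the last holds). The fingers move at their own pace and stop on an object; FORCE is the grip in N (left out, the last holds). Time passes only in rows, so rows that do not move let the fingers close. It gives the time, the measured TCP pose, the force and the opening at its end, in the units of the state.
- arm.get_obs(): the state, without advancing time (a new reading comes with each control period).
- arm.get_image(name): name is "scene" or "top"; returns the picture (420x560x3 uint8, blue, green, red); there is no depth.
- arm.calibration(name): a dict with "fx", "fy", "cx", "cy" (pixels), "rvec" (rotation vector, rad) and "tvec" (3), from world to camera coordinates, as OpenCV has them. Camera axes: x right, y down, z forward; pixel columns grow to the right and rows downward; lengths in m; the calibration is good to about 2 mm. A picture is of the moment at which its call begins. calibration takes no time and is no camera call.
- arm.close_job(): hands the job in, once; it reports no verdict.
Trained networks look in the newest picture that a camera, given by its name, has taken for a name from the list of things; names that differ only in an ending like _2 or _b are one class to them, and where a whole thing is asked for, a point or a joint stands for the part that bears it (a point fixed in the world has none). Each returns a list of dicts, best first, with "p" (0 to 1); they miss things now and then, are a little off and sometimes report something else, mostly with a low value. They report only what shows in the picture. A call takes as long as a camera call.
- arm.search_frame(query, camera): "pixel" ([column, row] in pixels, amid what is visible of it).
- arm.masks_of(query, camera): "mask" (420x560 bool, what is visible of it) and "pixel" ([column, row] in pixels, amid what is visible of it).
- arm.landmark_of(query, camera): "pixel" ([column, row] in pixels: a listed point, or the origin of a listed thing).
The state is a dict: "time": time; "joint_pos": joint angles; "qvel": joint speeds; "tau": joint torques, N m; "position": TCP position; "tcp_rot": TCP orientation; "contact_force": force on the tool from outside, world axes, zero at the start; "wrist_torque": the same for the moment, N m; "gripper_width": opening from 0.0 (shut) to 1.0 (fully open).
Only numpy, scipy, OpenCV 4.12 (cv2) and the standard library are available. Lean on these libraries where they do the work, as an engineer would, in place of code of your own. Each camera call takes 0.05 s, during which the arm holds its last target.

## Task

Close the cartridge holder: with the fingertips, push the hand wheel on top of it round by its upright red handle through exactly one full turn, clockwise seen from above, so that the handle comes back to the yellow pointer where it started and the piston just seats on the cartridge, and do not run on past the pointer. Push lightly from behind the handle, do not grip the handle or the wheel, and leave everything else on the bench where it stands. Finish with the hand clear of the wheel.

Things in the scene. Friction and masses are not known exactly. Their poses are not given: they have to be found in the camera images.
- holder: the cartridge compression holder, bolted to the bench: round aluminium base plate (184 mm across), three tie rods, a clear barrel with a white cartridge and a grey piston in it, and a round aluminium top plate (190 mm across, top face 164 mm above the bench), with the hand wheel above it. Total height 258 mm. Origin on the bench on the wheel's axis, z up; seen from the origin, the yellow pointer lies along its -x axis. The holder may stand at any yaw
- hub (a point): fixed point on the vertical axis of the hand wheel, 200 mm above the bench, 2 mm above the top of the rim. The wheel is 152 mm across: a black rim 16 mm thick (centre line 68 mm from the axis, top 198 mm above the bench), three dark spokes and a hub; a steel screw 16 mm thick stands up in the middle, to 247 mm above the bench at the start. The wheel turns level and does not rise or sink
- handle (a point): point on the centre line of the red revolving handle, at mid-height. The handle stands upright on the rim at the end of the spoke with the white line, 68 mm from the wheel's axis; it is 25 mm thick at most (19 mm at its foot), reaching from 200 to 258 mm above the bench, and this point is 229 mm above the bench. It travels round with the wheel and spins freely on its own pin
- pointer (a point): top of the yellow pointer, near its middle; the pointer is a fixed tab (34 x 12 mm, 81 to 115 mm from the axis) on the edge of the holder's top plate; this point is 104 mm from the wheel's axis and 169 mm above the bench, sticking out beyond the rim. The handle starts in line with it and must end in line with it
- wheel (a joint): turn of the hand wheel in rad: 0 at the start with the handle at the pointer, growing clockwise seen from above; one full turn is 6.283. Free to turn either way, and beyond one turn. It is stiff (about 0.3 N m, 4 to 6 N at the handle) and stays where it is left, without coasting. One turn lowers the piston by 5 mm onto the cartridge
- clear_bottle: bystander: clear glass screw-cap bottle, blue cap, 70 mm across, 140 mm tall; origin under its centre
- amber_bottle: bystander: amber glass bottle, red cap, 70 mm across, 140 mm tall; origin under its centre
- beaker: bystander: open glass beaker, 68 mm across, 85 mm tall; origin under its centre
- vial_rack: bystander: white rack of small red-capped vials, 75 x 150 mm, 52 mm tall; origin under its centre
- syringe: bystander: plastic syringe lying down, about 150 mm long, 24 mm high; origin under its middle
- spare_cap: bystander: loose blue screw cap, 44 mm across, 24 mm tall; origin under its centre

How it is judged:
On the way:
1. the wheel has been pushed half way round (value of joint wheel above 3.14 rad), for 0.1 s.
At the end, for the whole second after the job is handed in: the wheel stands still one full turn clockwise from its start, within 0.17 rad (10 degrees, 12 mm at the handle); the other things on the bench are within 20 mm of where they stood (value of joint wheel between 6.113 and 6.453 rad and velocity of joint wheel between -0.05 and 0.05 rad/s and distance of each of clear_bottle, amber_bottle, beaker, vial_rack, syringe, spare_cap from where it was at the start of the episode below 0.02 m); the robot touches nothing.
It fails at once if the wheel is run on past the pointer (more than 0.35 rad beyond one turn): the cartridge is crushed (value of joint wheel above 6.633 rad).
It fails at once if the wheel is turned the wrong way (more than 0.35 rad anticlockwise) (value of joint wheel below -0.35 rad).
It fails at once if the handle or wheel is gripped, or the holder pressed hard (over 30 N between fingers and holder) (contact force between the fingers and holder above 30 N).
It fails at once if a bystander is lifted, carried or knocked (moved more than 20 mm) (distance of any of clear_bottle, amber_bottle, beaker, vial_rack, syringe, spare_cap from where it was at the start of the episode above 0.02 m).
It also fails if it takes over 61 s, if anything falls off the work surface, if the arm or the gripper's body presses on something with over 40 N, if the wrist force passes 120 N, or if a joint passes its speed limit or range.

## Working session

There is one attempt and no reset: what is moved stays moved. The work goes in short steps, Python scripts to look and compute and a shell command to move; the robot and the scene stay as the last step left them, time stands still between calls to the robot, and variables do not carry over. Pictures are saved under pics/ and viewed, and the job is handed in when it is done.

```bash
mkdir -p pics; ls
cat > h.py <<'E'
import numpy as np, cv2
from workcell import arm
def ray(cam,px):
    c=arm.calibration(cam);R=cv2.Rodrigues(np.array(c["rvec"],float))[0];t=np.array(c["tvec"],float).ravel()
    d=R.T@np.array([(px[0]-c["cx"])/c["fx"],(px[1]-c["cy"])/c["fy"],1]);o=-R.T@t
    return o,d
def atz(cam,px,z):
    o,d=ray(cam,px);return o+d*(z-o[2])/d[2]
def proj(cam,p):
    c=arm.calibration(cam);K=np.array([[c["fx"],0,c["cx"]],[0,c["fy"],c["cy"]],[0,0,1]])
    return cv2.projectPoints(np.array(p,float).reshape(-1,3),np.array(c["rvec"],float),np.array(c["tvec"],float),K,None)[0].reshape(-1,2)
E
python3 - <<'E'
from h import *
for c in("scene","top"):
    cv2.imwrite(f"pics/a_{c}.png",arm.get_image(c)); print(c,ray(c,(280,210)))
    for q,z in(("hub",.2),("handle",.229),("pointer",.169),("holder",0)):
        for r in arm.landmark_of(q,c)[:2]: print(q,round(r["p"],2),np.round(r["pixel"],1),atz(c,r["pixel"],z).round(4))
print(arm.get_obs())
E
```

```text
pics
scene (array([1.14135111, 0.35614564, 1.05738335]), array([-0.4937006 , -0.34069825, -0.80023461]))
hub 0.87 [274.1 186.5] [ 0.5548 -0.0691  0.2   ]
pointer 0.76 [290.4 217.6] [0.5982 0.0158 0.169 ]
holder 0.86 [276.9 224.8] [ 0.5431 -0.0684  0.    ]
top (array([ 0.37124074, -0.05153644,  1.34574522]), array([ 0.13503025, -0.01383672, -0.99083898]))
hub 0.94 [283.1 201.7] [ 0.5452 -0.074   0.2   ]
hub 0.52 [138.4 312. ] [0.312  0.2234 0.2   ]
handle 0.97 [255.2 182.4] [ 0.5809 -0.0152  0.229 ]
pointer 0.73 [241.7 175.8] [0.6066 0.0166 0.169 ]
{'time': 0.5, 'joint_pos': array([ 1.15350701,  0.41740305, -0.01025898,  1.6136539 ,  0.00466022,
        1.11069243, -0.0530243 ]), 'qvel': array([-0.00246318, -0.00065341,  0.00159152, -0.00235931,  0.00125427,
        0.00010789, -0.00078762]), 'tau': array([-5.62751538e-04, -8.50474834e+01,  6.36687744e-01, -4.26048946e+01,
       -4.89817956e-02,  1.42744195e-02,  1.43222851e-04]), 'position': array([ 0.22935025, -0.58134624,  0.20540068]), 'tcp_rot': array([ 8.26721245e-01, -5.62611748e-01, -6.11286947e-05, -2.73728810e-05]), 'contact_force': array([-0.13929828, -0.61606536,  0.17761794]), 'wrist_torque': array([ 0.0081663 , -0.02477511,  0.00171985]), 'gripper_width': 0.9988725679542879}
```

View pics/a_scene.png

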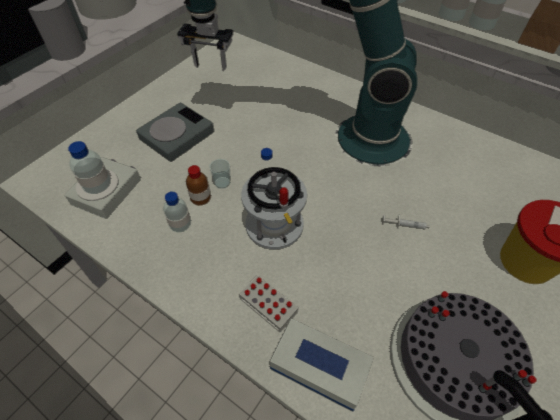

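View pics/a_top.png

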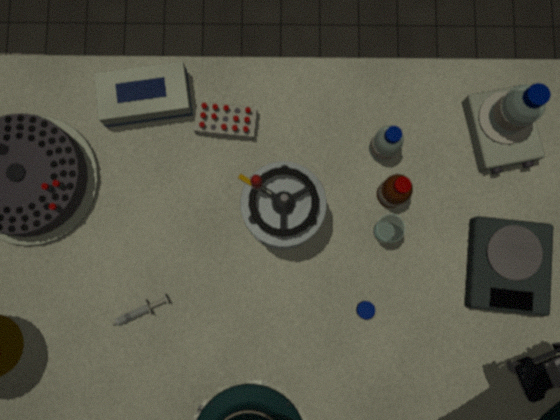

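Top view: the wheel hub is at about (283,202), the handle at (256,181) and the pointer at (244,179). In the scene view the handle is at (284,195). I'll refine the axis and yaw by overlaying model circles.

Run:
```python
from h import *
ax=np.array([.545,-.074]); 
T=cv2.imread("pics/a_top.png");S=cv2.imread("pics/a_scene.png")
from scipy.optimize import least_squares
m=arm.masks_of("wheel","top"); m2=arm.masks_of("wheel","scene"); 
for n,mm in(("top",m),("scene",m2)):
    for r in mm[:2]:
        M=r["mask"];ys,xs=np.nonzero(M);print(n,r["p"],M.sum(),xs.min(),xs.max(),ys.min(),ys.max())
# rim outer hull from mask -> radial fit using both cams
def circ(c,r,z):
    a=np.linspace(0,2*np.pi,180);return np.c_[c[0]+r*np.cos(a),c[1]+r*np.sin(a),np.full(180,z)]
def dark(I,c):
    return None
# fit: top plate bright disc vs dark rim. maximise contrast: rim centreline dark, between(60..) light
best={}
G={"top":cv2.cvtColor(T,6).astype(np.float32),"scene":cv2.cvtColor(S,6).astype(np.float32)}
def cost(c,cams):
    s=0
    for k in cams:
        for r,z,w in((68,.198,1),(65,.198,1),(71,.198,1),(84,.164,-1),(88,.164,-1)):
            p=proj(k,circ(c,r/1000,z)).astype(np.float32)
            v=cv2.remap(G[k],p[:,0].copy(),p[:,1].copy(),1).ravel()
            s+=w*np.median(v) if 0 else w*v.mean()
    return s
for cams in(("top",),("scene",),("top","scene")):
    b=min(((cost((x,y),cams),x,y) for x in np.arange(.525,.57,.001) for y in np.arange(-.095,-.05,.001)))
    print(cams,b)
ax=np.array(b[1:])
for k,I in(("top",T),("scene",S)):
    J=cv2.resize(I,None,fx=6,fy=6,interpolation=cv2.INTER_CUBIC)
    f=lambda p:((proj(k,p)+.5)*6-.5).round().astype(np.int32)
    for r,z,col in((.076,.19,(0,255,0)),(.06,.19,(0,255,0)),(.095,.164,(255,0,255)),(.092,0,(255,255,0))):
        cv2.polylines(J,[f(circ(ax,r,z))],True,col,1)
    u,v=f([[*ax,.19]])[0]; cv2.imwrite(f"pics/b_{k}.png",J[max(v-300,0):v+300,max(u-390,0):u+390])
```

```text
top 0.83 2198 248 318 166 236
scene 0.63 1129 248 300 167 208Traceback (most recent call last):
  File "<stdin>", line 26, in <module>
  File "<stdin>", line 26, in <genexpr>
  File "<stdin>", line 21, in cost
  File "h.py", line 10, in proj
    c=arm.calibration(cam);K=np.array([[c["fx"],0,c["cx"]],[0,c["fy"],c["cy"]],[0,0,1]])
ValueError: time passes only in moves, steps and waits
```

```bash
python3 - <<'E'
import json
from workcell import arm
import numpy as np
d={k:{a:np.asarray(b,float).ravel().tolist() if a in("rvec","tvec") else float(b) for a,b in arm.calibration(k).items() if a in("fx","fy","cx","cy","rvec","tvec")} for k in("scene","top")}
json.dump(d,open("cal.json","w"))
E
sed -i 's/arm.calibration(cam)/CAL[cam]/; 2a import json; CAL=json.load(open("cal.json"))' h.py
cat > fit.py <<'E'
from h import *
T=cv2.imread("pics/a_top.png");S=cv2.imread("pics/a_scene.png")
def circ(c,r,z):
    a=np.linspace(0,2*np.pi,120);return np.c_[c[0]+r*np.cos(a),c[1]+r*np.sin(a),np.full(120,z)]
G={"top":cv2.cvtColor(T,6).astype(np.float32),"scene":cv2.cvtColor(S,6).astype(np.float32)}
def cost(c,cams):
    s=0
    for k in cams:
        for r,z,w in((68,.198,1),(65,.198,1),(71,.198,1),(84,.164,-1),(88,.164,-1)):
            p=proj(k,circ(c,r/1000,z)).astype(np.float32)
            s+=w*cv2.remap(G[k],p[:,0].copy(),p[:,1].copy(),1).mean()
    return s
for cams in(("top",),("scene",),("top","scene")):
    b=min(((cost((x,y),cams),x,y) for x in np.arange(.525,.57,.001) for y in np.arange(-.095,-.05,.001)))
    print(cams,b)
ax=np.array(b[1:])
for k,I in(("top",T),("scene",S)):
    J=cv2.resize(I,None,fx=6,fy=6,interpolation=cv2.INTER_CUBIC)
    f=lambda p:((proj(k,p)+.5)*6-.5).round().astype(np.int32)
    for r,z,col in((.076,.19,(0,255,0)),(.06,.19,(0,255,0)),(.095,.164,(255,0,255)),(.092,0,(255,255,0))):
        cv2.polylines(J,[f(circ(ax,r,z))],True,col,1)
    u,v=f([[*ax,.19]])[0]; cv2.imwrite(f"pics/b_{k}.png",J[max(v-300,0):v+300,max(u-390,0):u+390])
E
python3 fit.py
```

```text
('top',) (np.float32(-142.04602), np.float64(0.547), np.float64(-0.07499999999999998))
('scene',) (np.float32(-126.19926), np.float64(0.556), np.float64(-0.06999999999999998))
('top', 'scene') (np.float32(-217.84796), np.float64(0.551), np.float64(-0.07299999999999998))
```

View pics/b_top.png

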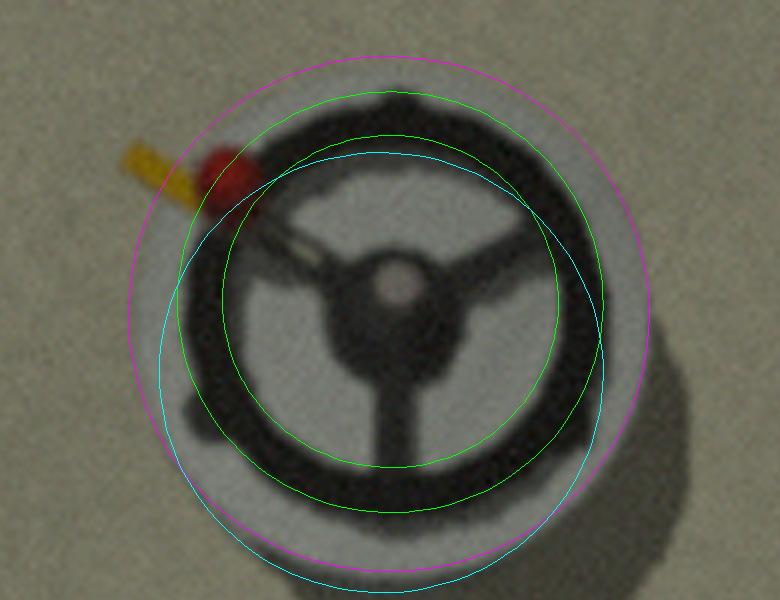

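View pics/b_scene.png

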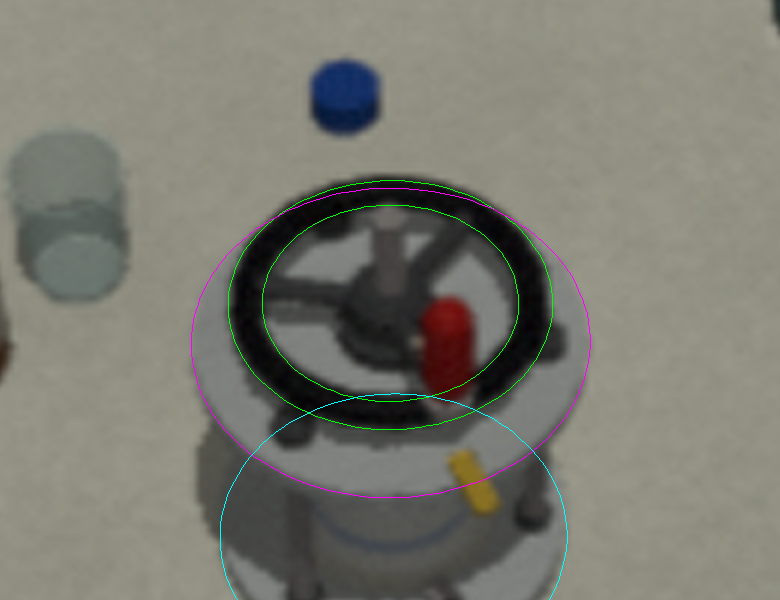

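The axis comes out at about (0.548, -0.074), with about 3 mm disagreement between the cameras. The handle bearing is about 58.5°. I'll lift, shut the fingers and go over to behind the handle, at bearing 95°.

```bash
python3 -m crank '[0,0,48,0, 0,0,47,0, 22,41,0,0, 22,41,0,0, 22,41,0,0, 22,41,0,0, 22,41,0,0, 22,41,0,0]' 0 5; python3 -m crank '[22,41,0,0, 22,41,0,0, 22,41,0,0, 22,41,0,0, 22,41,0,0, 22,41,0,0, 22,41,0,0, 22,41,0,0]'
```

```text
time: 1.4
position: [0.3619, -0.3336, 0.3007]
tcp_rot: [0.827, -0.563, 0.0, 0.0]
contact_force: [0.7, -0.5, 0.7]
gripper_width: 0.359
time: 2.2
position: [0.538, -0.0056, 0.3007]
tcp_rot: [0.827, -0.563, 0.0, -0.0]
contact_force: [0.7, -0.8, -0.5]
gripper_width: 0.004
```

```bash
python3 -m crank '[4,0,-30,0, 0,0,0,0]'
python3 - <<'E'
from h import *
for k in("top","scene"):
    I=arm.get_image(k);J=cv2.resize(I,None,fx=4,fy=4,interpolation=cv2.INTER_CUBIC)
    u,v=(proj(k,[[.548,-.074,.2]])[0]*4).astype(int)
    p=(proj(k,[arm.get_obs()["position"]])[0]*4).astype(int);cv2.circle(J,tuple(int(a) for a in p),4,(0,255,0),1)
    cv2.imwrite(f"pics/c_{k}.png",J[v-250:v+250,u-350:u+350])
E
```

```text
time: 2.4
position: [0.5403, -0.0066, 0.2676]
tcp_rot: [0.827, -0.562, -0.002, 0.001]
contact_force: [-0.1, -1.0, -0.6]
gripper_width: 0.007
```

View pics/c_top.png

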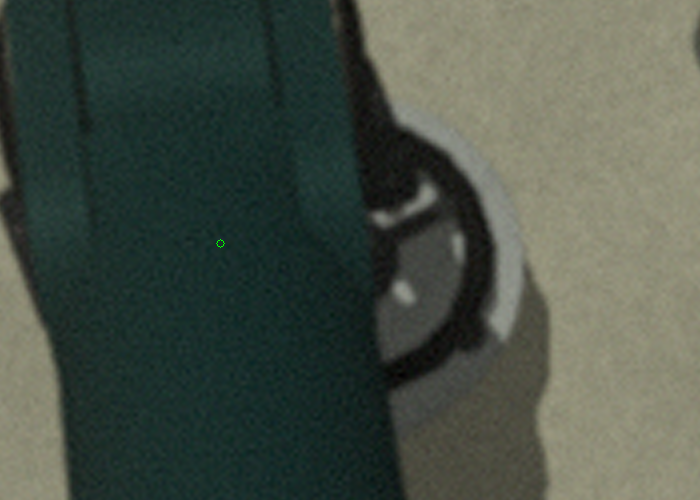

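View pics/c_scene.png

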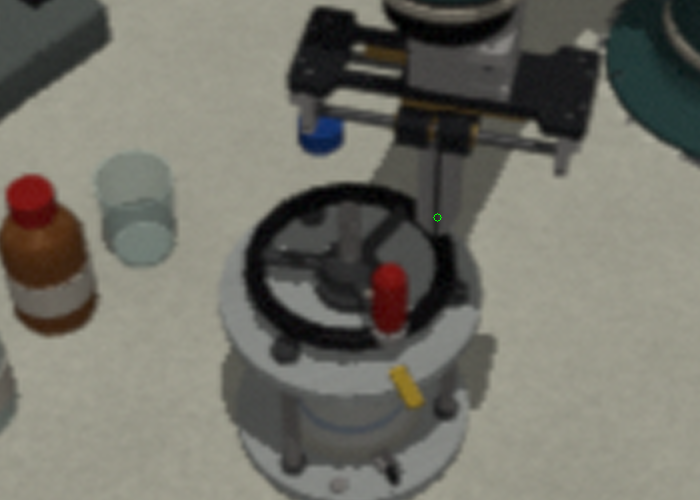

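Scene view: the fingers are shut at (440,225), behind the red handle at (390,300) on its anticlockwise side, and nothing is touching. Now I descend to z≈0.217.

```bash
python3 -m crank '[0,0,-25,0, 0,0,-28,0, 0,0,0,0]'
python3 - <<'E'
from h import *
I=arm.get_image("scene");k="scene";J=cv2.resize(I,None,fx=4,fy=4,interpolation=cv2.INTER_CUBIC)
u,v=(proj(k,[[.548,-.074,.2]])[0]*4).astype(int)
cv2.imwrite(f"pics/d_{k}.png",J[v-250:v+250,u-350:u+350])
print([ (r["p"],r["pixel"]) for r in arm.landmark_of("handle","scene")])
ax=np.array([.547,-.074])
for t in range(95,-315,-8): print(t,(1000*.068*(np.array([np.cos(np.radians(t)),np.sin(np.radians(t))]))+1000*ax).round(0),end=' ')
E
```

```text
time: 2.8
position: [0.54, -0.0087, 0.2161]
tcp_rot: [0.826, -0.563, -0.001, 0.001]
contact_force: [-1.0, -0.4, 0.5]
gripper_width: 0.001
[(0.74, [279.8, 192.0])]
95 [541.  -6.] 87 [551.  -6.] 79 [560.  -7.] 71 [569. -10.] 63 [578. -13.] 55 [586. -18.] 47 [593. -24.] 39 [600. -31.] 31 [605. -39.] 23 [610. -47.] 15 [613. -56.] 7 [614. -66.] -1 [615. -75.] -9 [614. -85.] -17 [612. -94.] -25 [ 609. -103.] -33 [ 604. -111.] -41 [ 598. -119.] -49 [ 592. -125.] -57 [ 584. -131.] -65 [ 576. -136.] -73 [ 567. -139.] -81 [ 558. -141.] -89 [ 548. -142.] -97 [ 539. -141.] -105 [ 529. -140.] -113 [ 520. -137.] -121 [ 512. -132.] -129 [ 504. -127.] -137 [ 497. -120.] -145 [ 491. -113.] -153 [ 486. -105.] -161 [483. -96.] -169 [480. -87.] -177 [479. -78.] -185 [479. -68.] -193 [481. -59.] -201 [484. -50.] -209 [488. -41.] -217 [493. -33.] -225 [499. -26.] -233 [506. -20.] -241 [514. -15.] -249 [523. -11.] -257 [532.  -8.] -265 [541.  -6.] -273 [551.  -6.] -281 [560.  -7.] -289 [569. -10.] -297 [578. -13.] -305 [586. -18.] -313 [593. -24.]
```

View pics/d_scene.png

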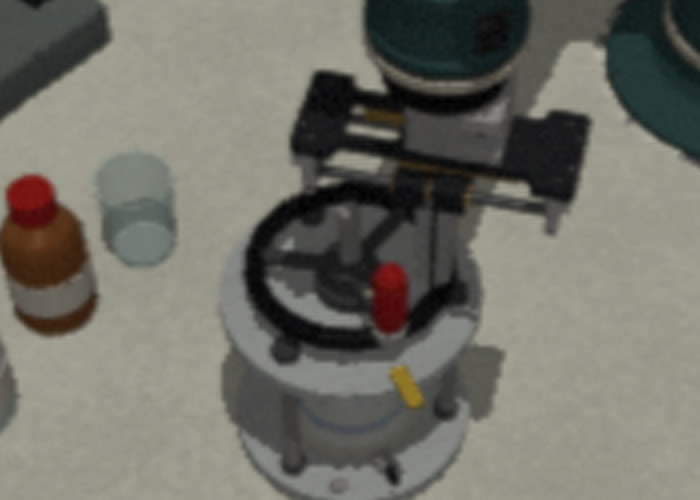

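Fingertips are clear above the rim at (445,280), the handle at (390,300). Gentle contact first.

```bash
python3 -m crank '[5,1,0,0, 5,0,0,0, 4,0,0,0, 4,-1,0,0, 4,-1,0,0, 4,-1,0,0, 4,-1,0,0, 4,-2,0,0]' - 5
python3 - <<'E'
from h import *
print(arm.get_obs()["position"])
I=arm.get_image("scene");k="scene";J=cv2.resize(I,None,fx=4,fy=4,interpolation=cv2.INTER_CUBIC)
u,v=(proj(k,[[.548,-.074,.2]])[0]*4).astype(int)
cv2.imwrite(f"pics/e_{k}.png",J[v-250:v+250,u-350:u+350])
print([ (r["p"],r["pixel"]) for r in arm.landmark_of("handle","scene")])
E
```

```text
time: 3.7
position: [0.5757, -0.0121, 0.2175]
tcp_rot: [0.827, -0.562, -0.0, -0.0]
contact_force: [-3.6, 2.0, 3.0]
gripper_width: 0.007
[ 0.57574506 -0.01209953  0.21747233]
[(0.88, [276.5, 193.3])]
```

View pics/e_scene.png

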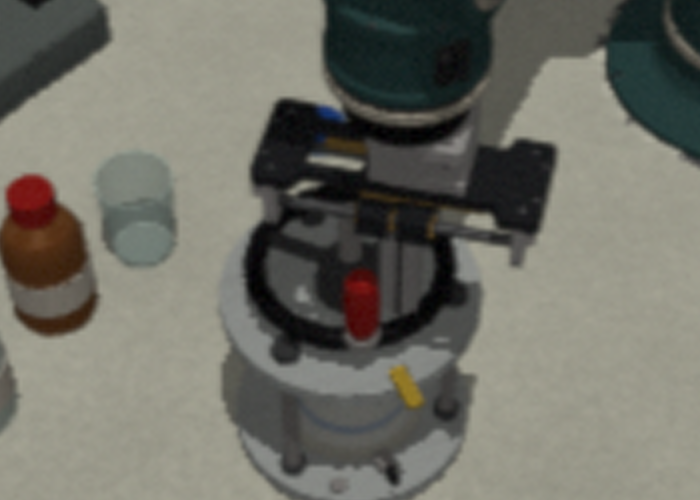

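The handle moves with about 4 N and has left the pointer clockwise. I'll go on round.

```bash
python3 -m crank '[10,-6,0,0, 7,-6,0,0, 7,-7,0,0, 5,-8,0,0, 5,-8,0,0, 3,-9,0,0, 1,-10,0,0, 1,-9,0,0]'
cat > look.py <<'E'
from h import *
import sys
o=arm.get_obs();p=o["position"];d=(p[:2]-[.547,-.074]);print("finger deg",np.degrees(np.arctan2(d[1],d[0])).round(1),"r",np.hypot(*d).round(4),o["contact_force"].round(1))
k="scene";I=arm.get_image(k);J=cv2.resize(I,None,fx=4,fy=4,interpolation=cv2.INTER_CUBIC)
u,v=(proj(k,[[.548,-.074,.2]])[0]*4).astype(int)
cv2.imwrite(f"pics/{sys.argv[1]}.png",J[v-250:v+250,u-350:u+350])
for r in arm.landmark_of("handle",k)[:2]:
    h=atz(k,r["pixel"],.229);e=h[:2]-[.556,-.070];print("handle",round(r["p"],2),r["pixel"],np.degrees(np.arctan2(e[1],e[0])).round(1),np.hypot(*e).round(3))
E
python3 look.py f
```

```text
time: 4.6
position: [0.6147, -0.0759, 0.2173]
tcp_rot: [0.827, -0.563, -0.0, -0.0]
contact_force: [0.4, 4.2, 0.4]
gripper_width: 0.001
finger deg -1.6 r 0.0677 [0.4 4.2 0.4]
handle 0.86 [250.0, 184.2] -40.8 0.065
```

View pics/f.png

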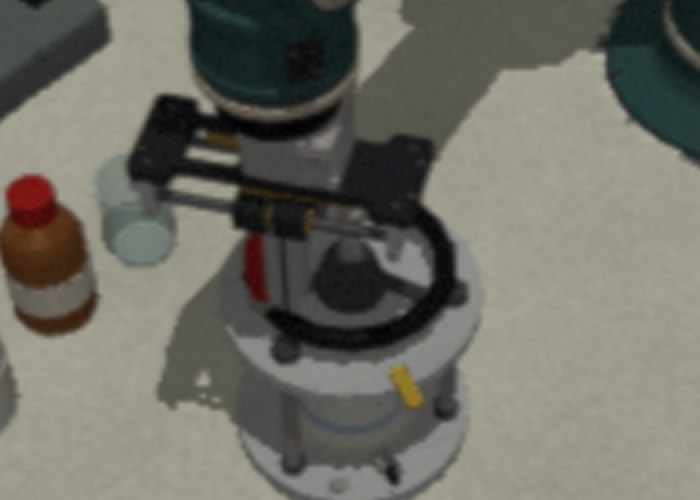

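```bash
python3 -m crank '[-1,-9,0,0, -2,-9,0,0, -3,-9,0,0, -5,-8,0,0, -6,-8,0,0, -6,-6,0,0, -8,-6,0,0, -8,-5,0,0]'; python3 look.py g
```

```text
time: 5.5
position: [0.575, -0.1359, 0.2175]
tcp_rot: [0.827, -0.563, 0.0, -0.0]
contact_force: [4.8, 1.3, -1.3]
gripper_width: 0.005
finger deg -65.6 r 0.0679 [ 4.8  1.3 -1.3]
handle 0.69 [252.2, 168.6] -89.6 0.072
handle 0.66 [289.2, 218.2] 52.6 0.135
```

View pics/g.png

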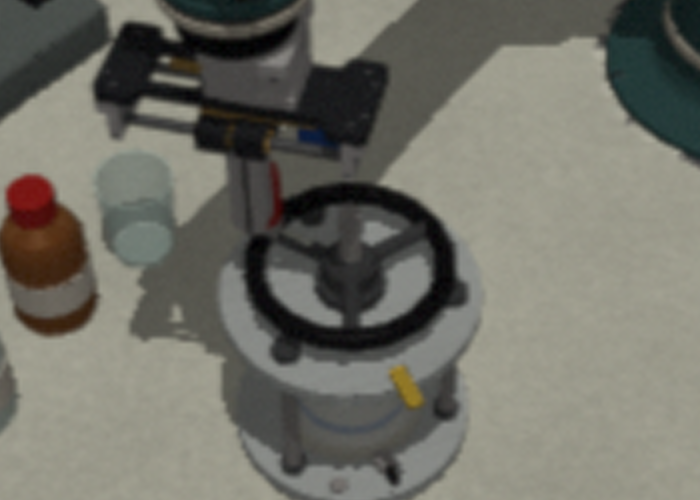

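The handle shows red at (275,195), ahead of the fingers. Continuing.

```bash
python3 -m crank '[-9,-3,0,0, -9,-2,0,0, -10,-1,0,0, -9,1,0,0, -10,1,0,0, -9,3,0,0, -8,5,0,0, -8,5,0,0]'; python3 look.py h1
```

```text
time: 6.4
position: [0.5029, -0.1266, 0.2176]
tcp_rot: [0.827, -0.563, 0.0, 0.0]
contact_force: [1.8, -5.1, 1.6]
gripper_width: 0.008
finger deg -129.9 r 0.0686 [ 1.8 -5.1  1.6]
handle 0.61 [276.9, 158.0] -151.3 0.083
handle 0.5 [274.4, 224.1] 36.4 0.147
```

View pics/h1.png

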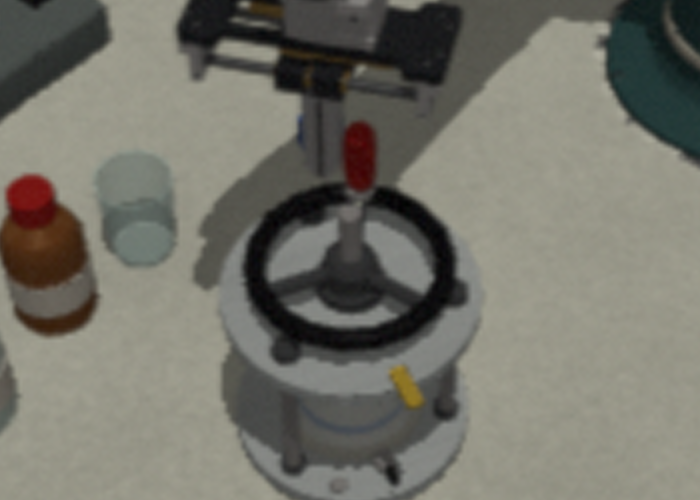

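```bash
python3 -m crank '[-6,7,0,0, -6,7,0,0, -5,8,0,0, -3,9,0,0, -3,9,0,0, -1,9,0,0, 0,10,0,0, 2,9,0,0]'; python3 look.py i1
```

```text
time: 7.3
position: [0.4808, -0.0581, 0.2173]
tcp_rot: [0.827, -0.563, -0.0, 0.0]
contact_force: [-1.4, -4.6, 2.3]
gripper_width: 0.002
finger deg 166.5 r 0.0681 [-1.4 -4.6  2.3]
handle 0.72 [296.5, 170.2] 154.0 0.073
```

View pics/i1.png

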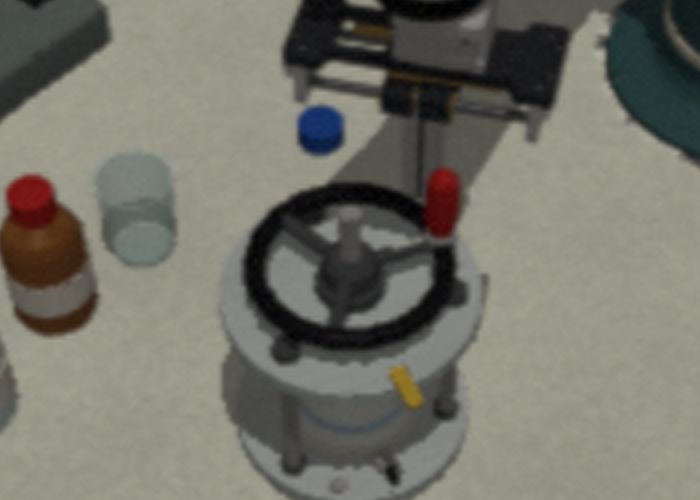

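```bash
python3 -m crank '[3,8,0,0, 4,9,0,0, 5,8,0,0, 6,7,0,0, 7,6,0,0, 8,5,0,0]'; python3 look.py j1
```

```text
time: 8.0
position: [0.5146, -0.0148, 0.2172]
tcp_rot: [0.827, -0.563, -0.0, 0.0]
contact_force: [-4.4, -2.6, 1.5]
gripper_width: 0.008
finger deg 118.7 r 0.0675 [-4.4 -2.6  1.5]
handle 0.62 [295.9, 183.3] 113.2 0.062
```

View pics/j1.png

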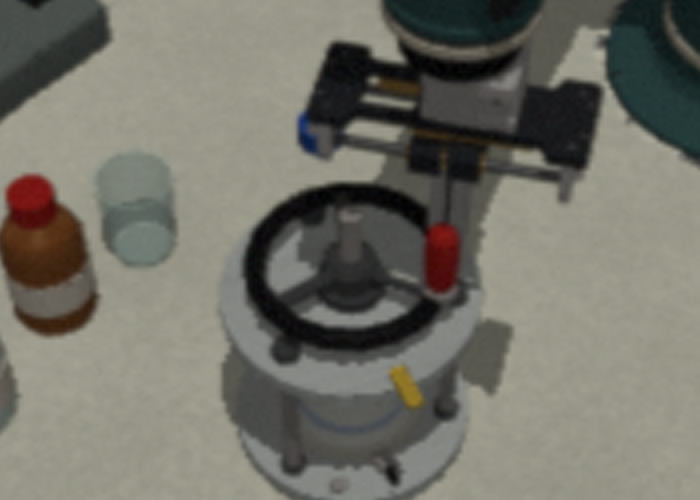

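```bash
python3 -m crank '[8,4,0,0, 9,3,0,0, 9,2,0,0, 6,0,0,0, 0,0,0,0]'; python3 look.py k1
cat > red.py <<'E'
import sys,cv2,numpy as np
from h import *
for n in sys.argv[1:]:
    I=cv2.imread(f"pics/{n}.png").astype(int);m=(I[...,2]>90)&(I[...,2]>2*I[...,1])&(I[...,2]>2*I[...,0]);m[:,:200]=0
    ys,xs=np.nonzero(m);u0,v0=(proj("scene",[[.548,-.074,.2]])[0]*4).astype(int)
    c=((xs.mean()+u0-350+.5)/4-.5,(ys.mean()+v0-250+.5)/4-.5)
    e=atz("scene",c,.233)[:2]-[.556,-.070];print(n,np.round(c,1),len(xs),xs.min(),xs.max(),ys.min(),ys.max(),np.degrees(np.arctan2(e[1],e[0])).round(1),np.hypot(*e).round(3))
E
python3 red.py d_scene c_scene e_scene h1 i1 j1 k1
```

```text
time: 8.6
position: [0.5469, -0.0064, 0.2173]
tcp_rot: [0.827, -0.563, -0.0, -0.0]
contact_force: [-0.2, -0.3, 0.6]
gripper_width: 0.003
finger deg 90.1 r 0.0676 [-0.2 -0.3  0.6]
handle 0.6 [289.6, 194.0] 75.8 0.066
d_scene [283.7 190.3] 631 375 405 263 290 69.1 0.049
c_scene [283.7 190.3] 621 375 405 264 290 68.9 0.049
e_scene [276.3 193.1] 324 348 374 281 295 44.0 0.051red.py:6: RuntimeWarning: Mean of empty slice.
  c=((xs.mean()+u0-350+.5)/4-.5,(ys.mean()+v0-250+.5)/4-.5)
  ret = ret.dtype.type(ret / rcount)
Traceback (most recent call last):
  File "red.py", line 7, in <module>
    e=atz("scene",c,.233)[:2]-[.556,-.070];print(n,np.round(c,1),len(xs),xs.min(),xs.max(),ys.min(),ys.max(),np.degrees(np.arctan2(e[1],e[0])).round(1),np.hypot(*e).round(3))
                                                                         ~~~~~~^^
ValueError: zero-size array to reduction operation minimum which has no identity
```

View pics/k1.png

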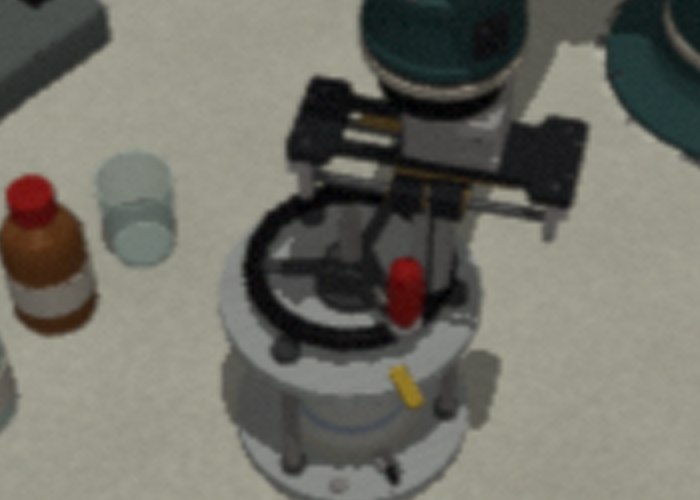

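```bash
sed -i 's/>90)/>45)/' red.py; python3 red.py c_scene d_scene e_scene i1 j1 k1
```

```text
c_scene [283.3 195.3] 2093 371 407 264 332 59.5 0.063
d_scene [283.3 195.3] 2110 370 407 263 332 59.6 0.063
e_scene [276.3 196.6] 2138 342 378 268 338 42.3 0.063
i1 [296.5 171.5] 1892 424 458 168 235 147.9 0.069
j1 [296.4 185.2] 1966 425 458 223 291 104.9 0.066
k1 [287.4 193.8] 2130 386 425 258 326 70.2 0.064
```

About 10° is left, going by the red blob: 70.2° against 59.6° at the start. Small steps now.

```bash
python3 -m crank '[3,0,0,0, 3,0,0,0, 3,-1,0,0, 2,0,0,0, 0,0,0,0]'; python3 look.py l1;python3 red.py l1
```

```text
time: 9.2
position: [0.5574, -0.0073, 0.2174]
tcp_rot: [0.827, -0.563, -0.0, -0.0]
contact_force: [-2.8, -0.3, 1.0]
gripper_width: 0.008
finger deg 81.1 r 0.0675 [-2.8 -0.3  1. ]
handle 0.89 [283.1, 192.1] 65.8 0.051
l1 [283.3 195.4] 2115 371 407 264 332 59.4 0.064
```

View pics/l1.png

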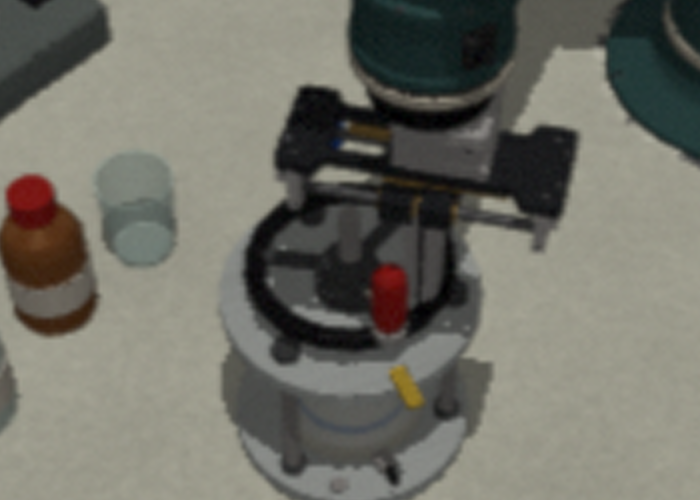

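The red blob is at (283.3,195.4), against (283.3,195.3) at the start, so the handle is back at the pointer. I'll back off along the arc, go up and clear the view.

```bash
python3 -m crank '[-5,0,0,0, -5,0,0,0, -5,-1,0,0, 0,0,20,0, 0,0,35,0, 0,0,45,0, -20,-30,20,0, -20,-35,0,0]'; python3 -m crank '[-20,-40,0,0, -20,-40,0,0, -20,-40,0,0, -20,-40,0,0, -20,-40,0,0, -20,-40,0,0, -20,-40,0,0, 0,0,0,0]';  python3 -m crank '[0,0,0,0, 0,0,0,0, 0,0,0,0]'; python3 look.py m1;python3 red.py m1
python3 - <<'E'
from h import *
I=arm.get_image("top");cv2.imwrite("pics/m_top.png",I)
for q in("handle","pointer","hub"): print(q,[(r["p"],r["pixel"]) for r in arm.landmark_of(q,"top")][:1])
A=cv2.imread("pics/a_top.png")
for n,J in(("start",A),("now",I)):
    J=J.astype(int);m=(J[...,2]>45)&(J[...,2]>2*J[...,1])&(J[...,2]>2*J[...,0]);m[:,:230]=0;m[:,300:]=0;m[:150]=0;m[220:]=0
    print(n,m.sum(),np.argwhere(m).mean(0)[::-1])
cv2.imwrite("pics/m_cmp.png",np.hstack([cv2.resize(J[150:260,220:340],None,fx=3.2,fy=3.2) for J in(A,I)]))
E
```

```text
time: 10.1
position: [0.5028, -0.073, 0.3404]
tcp_rot: [0.828, -0.561, 0.002, -0.001]
contact_force: [1.2, -0.7, -0.7]
gripper_width: 0.006
time: 10.9
position: [0.3587, -0.358, 0.3372]
tcp_rot: [0.825, -0.566, -0.0, 0.001]
contact_force: [0.8, 1.4, -1.0]
gripper_width: 0.004
time: 11.2
position: [0.363, -0.3524, 0.3376]
tcp_rot: [0.827, -0.562, 0.0, -0.0]
contact_force: [0.7, -0.2, 0.6]
gripper_width: 0.004
finger deg -123.5 r 0.3337 [ 0.7 -0.2  0.6]
handle 0.65 [283.1, 190.6] 69.1 0.046
m1 [283.2 195.6] 1991 371 407 265 332 59.0 0.064
handle [(0.69, [255.1, 183.7])]
pointer [(0.87, [244.4, 176.2])]
hub [(0.57, [283.0, 203.8])]
start 85 [255.82352941 180.12941176]
now 85 [255.77647059 180.25882353]
```

View pics/m_cmp.png

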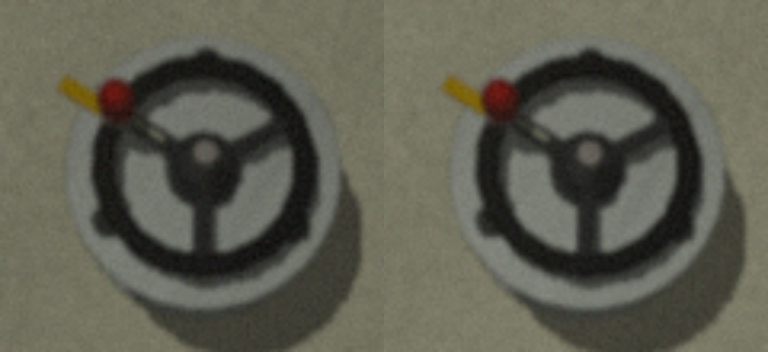

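View pics/m_top.png

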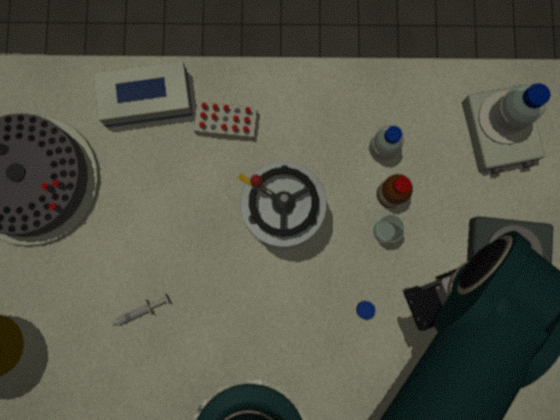

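The start and end pictures match: the handle is at (255.8,180.3) against (255.8,180.1) before, in line with the pointer. The bystanders haven't moved and the hand is clear.

```bash
python3 -c "
from workcell import arm
print(arm.close_job())"
```

```text
the job is handed in; nothing more can be done
None
```

The wheel has been pushed one full turn clockwise by its handle, and the job is handed in at about 11 s of the 61 s allowed. I pushed with shut fingers from behind the handle, with wrist forces of about 5 N at the readings after each push. I then backed off along the arc and lifted clear.

**Handle position:** the last pictures put the handle back at the pointer. Its red blob is at (255.8, 180.3) px in the top view, against (255.8, 180.1) at the start. In the scene view its bearing is 59.0°, against 59.6° at the start, well inside the 10° tolerance.

**Bystanders and hand:** the bystanders look unmoved in the top view, which I checked by eye only. The hand is well away from the wheel and touching nothing.

**Disagreements:**
- The two cameras placed the wheel axis about 1 cm apart. I used roughly the top camera's value for the pushing path.
- The handle network was up to about 10° off while the handle was partly hidden or in shadow. I judged the final angle by comparing the red blob with the start pictures instead.

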